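# Lift a sine plate off its rest pads with a taper wedge and hold it

### The arm

A 7-joint arm with a two-finger parallel gripper is mounted at the origin on the work surface; the furniture and walls round the work are solid. World frame = base frame: x ahead of the robot, y to its left, z up, the work surface at z = 0. Lengths are in m, angles in rad, forces in N, time in s.
With the tool pointing down it reaches from about 0.425 to 0.875 m from the base axis. Payload 4.7 kg.
Tool frame: the origin (TCP) lies on the mounting face of the last link; the fingertips stand 182 mm ahead of it and the grasp point (between the pads) lies 164 mm ahead of it (ctrl.finger_overhang is the distance from the TCP to the fingertips, in m); z points along the fingers, y is the line along which they close (so a half turn about z gives the same grasp; the last joint's range is limited). The gripper opens to 87 mm and grips with 3 to 60 N. Pads are 19 mm wide; open, the fingers measure 117 mm over their backs; the gripper's body (75 mm by 190 mm) begins 51 mm behind the grasp point.
Start: joints at [-1.28, 0.321, -0.07, 1.45, 0.023, 1.371, -0.057], TCP at [0.178, 0.625, 0.405] pointing down, gripper open.
Joint ranges: [-2.86, 2.86], [-0.3, 2.09], [-1.38, 1.24], [0.06, 2.45], [-1.56, 4.7], [0.09, 2.05], [-2.69, 2.69]. Speed limits (rad/s): [2.57, 2.57, 3.14, 3.14, 3.14, 3.14, 3.14].

### API

Orientations are given as a rotation vector (axis times angle).
In Python, from bench import ctrl gives the robot as it stands.
- The arm moves only by the shell command python3 -m jog 'ROWS' [FORCE]. ROWS is a JSON object of lists of equal length, an entry for each row: "translation": the shift along the tool's x, y, z as a fraction of full scale, a list of three; "yaw": the turn about the tool's z as a fraction of full scale; "jaw": the closure, from 0 (fully open) to 1 (shut). In form: {"translation": [[dx, dy, dz], ...], "yaw": [yaw, ...], "jaw": [jaw, ...]}. A call has 1 to 8 rows; each row is the pose to reach, as a shift and turn from the pose commanded when the call began, along the tool's axes at that moment, turning the shorter way round; what a row does not reach only later rows make up. Full scale, the value 1, is 0.2 m for a shift and 180 degrees for a turn. A row lasts 1/8 s, in which the tool goes at most 62.5 mm and 10.7 degrees, less where a joint would pass 70% of its speed; a pose out of reach is approached as far as the arm can. A call with a number of a shift or a turn outside -1 to 1 is refused whole. A call with a gripper value outside its range is refused whole. The fingers move at their own pace and stop on an object; FORCE is the grip in N (left out, the last holds). Time passes only in rows, so rows that repeat a pose let the fingers close. It gives the time, the measured TCP pose, the force, the opening and the grip force at its end, in the units of the state.
- ctrl.get_state(): the state, without advancing time (a new reading comes with each control period).
- ctrl.get_image(name): name is "scene" or "top"; returns a dict with "pixels" (480x640x3 uint8, blue, green, red), "fx", "fy", "cx", "cy" (pixels), "R" (3x3) and "t" (3): a world point X has camera coordinates R X + t. Camera axes: x right, y down, z forward; pixel columns grow to the right and rows downward; lengths in m; the calibration is good to about 2 mm. A picture is of the moment at which its call begins. There is no depth.
- ctrl.close_job(): hands the job in; it is judged then, once.
Trained networks look in a picture, given as the dict that the camera call returned (one of the last four; its "shot" number tells which), for a name from the list of things; names that differ only in an ending like _2 or _b are one class to them, and where a whole thing is asked for, a point or a joint stands for the part that bears it (a point fixed in the world has none). Each returns a list of dicts, best first, with "p" (0 to 1); they miss things now and then, are a little off and sometimes report something else, mostly with a low value. They report only what shows in the picture. A call takes as long as a camera call. They do not tell look-alikes from the thing itself.
- ctrl.silhouettes(label, picture): "region" (480x640 bool, what is visible of it) and "at" ([column, row] in pixels, amid what is visible of it).
The state is a dict: "time": time; "joint_positions": joint angles; "qd": joint speeds; "joint_torque": joint torques, N m; "position": TCP position; "tool_rot": TCP orientation; "ft_force": force on the tool from outside, world axes, zero at the start; "torque": the same for the moment, N m; "grip_width": opening from 0.0 (shut) to 1.0 (fully open); "grip_force": force on a finger pad.
Only numpy, scipy, OpenCV 4.12 (cv2) and the standard library are available. Lean on these libraries where they do the work, as an engineer would, in place of code of your own. Each camera call takes 0.05 s, during which the arm holds its last target. There are 200 camera calls.

### The job

Pick up the larger of the two steel taper wedges by its square head, slide its thin end flat along the base into the channel between the two rest pads at the front of the sine plate, and push it in under the roller until the plate with its spindle fixture just lifts off the pads, by about 3 mm (never 8 mm or more), with nothing but the wedge touching the plate. The program finishes while holding: keep the wedge gripped in place, carrying the plate, so that a setting shim can be slipped in on the pads. Leave the small wedge, the screwdriver and the steel weight where they lie.

Things in the scene. Friction and masses are not known exactly. Their poses are not given: they have to be found in the camera images.
- stand: Fixed dark steel base, 200 (x) x 196 (y) x 14 mm high, carrying the hinged plate. Origin: centre of its underside, on the bench; x points from its open front to the hinge at the back, z up. Front edge at x = -100 mm. Two steel rest pads, 26 (x) x 62 (y) x 10 mm high, stand on its flat top at x = -75, y = +51 and -51 mm; between them runs a channel 40 mm wide, open to the front.
- channel (a point): Point on the channel floor (flat top of the base, 14 mm above the bench) straight below the middle of the roller, midway between the two rest pads: x = -75, y = 0 mm of the stand, with the stand's axes. The floor is clear from the front edge to 120 mm behind this point.
- roller (a point): Middle of the axis of the steel roller, 16 mm thick, 170 mm long across the channel, fixed under the plate's front and moving with it. At rest on the pads its underside is 10 mm above the channel floor. The plate's front edge is 13 mm before this point, its underside 24 and top 36 mm above the floor; the fixture on it begins 37 mm behind this point and is 70 mm high.
- sine_plate (a joint): Hinge angle of the sine plate in rad: 0 with the roller resting on the pads, growing as the roller rises. The hinge axis is 150 mm behind the roller's, so 0.01 rad lifts the roller 1.5 mm. The plate falls back by its own weight; about 0.4 to 0.7 kg rests on the roller.
- wedge_head (a point): Centre of the head of the large steel wedge, loose on the bench: 40 long (x) x 30 wide (y) x 28 mm high, grip it across y; 14 mm above the flat underside. x points to the thin end, z up. Before the head a taper 80 mm long, 30 mm wide, its top falling straight from 21 to 5 mm (1 in 5): 10 mm thick 25 mm from the thin end. In all 120 mm, about 160 g, friction about 0.6.
- wedge_tip (a point): Middle of the lower edge of the large wedge's thin end, 100 mm along the wedge's x from the centre of the head, on the plane of its underside.
- small_wedge_head (a point): Centre of the head of the small steel wedge, a bystander: 86 mm long, 22 mm wide, nowhere thicker than 8.5 mm, so too thin to lift the plate. Lies loose on the bench near the large one; the two may have changed places.
- screwdriver: Bystander: screwdriver with a yellow handle, 139 mm long, 20 mm thick, lying loose on the bench to the left of the work. Origin: its middle, on the bench.
- steel_weight: Bystander: steel cylinder, 33 mm in diameter, 28 mm high, standing loose on the bench at the left. Origin: centre of its underside.
Things that resemble listed ones, but are neither listed nor needed, are in the scene too. What is shaped like the part that bears wedge_head but blue or brown is not meant.

How it is judged:
By the outcome, as a careful person would: the job done as asked, in the order asked, and still so for the second after the job is handed in, while the arm keeps its last pose, push and grip.
It also fails if it takes over 40 s, if anything falls off the work surface, if the arm or the gripper's body presses on something with over 40 N, if the wrist force passes 120 N, or if a joint passes its speed limit or range.

## Working session

There is one attempt and no reset: what is moved stays moved. The work goes in short steps, Python scripts to look and compute and a shell command to move; the robot and the scene stay as the last step left them, time stands still between calls to the robot, and variables do not carry over. Pictures are saved under pics/ and viewed, at most 10 in all, crops included, and the job is handed in when it is done.

```bash
mkdir -p pics; ls; python3 - <<'E'
from bench import ctrl
import cv2
s=ctrl.get_state();print({k:s[k] for k in('time','position','tool_rot','ft_force','grip_width')})
for n in('scene','top'):
    im=ctrl.get_image(n);cv2.imwrite(f'pics/{n}0.png',im['pixels']);print(n,im['fx'],im['R'],im['t'])
    for l in('wedge_head','small_wedge_head','stand','sine_plate','screwdriver','steel_weight'):
        print(l,[(round(d['p'],2),d['at'],int(d['region'].sum())) for d in ctrl.silhouettes(l,im)])
E
```

```text
pics
{'time': 0.0, 'position': array([0.17760879, 0.62505136, 0.40365426]), 'tool_rot': array([-4.33290791e-01, -3.11140883e+00,  2.97889577e-03]), 'ft_force': array([ 0.61125277, -0.51748243, -0.30423882]), 'grip_width': 1.0031089954183492}
scene 542.6561559464093 [[ 0.51820781 -0.85514608  0.0136328 ]
 [-0.41954329 -0.26806376 -0.86725155]
 [ 0.74528122  0.44369698 -0.49768354]] [-0.26496644  0.27000998  1.31822545]
wedge_head [(0.87, [362.6, 305.3], 366), (0.79, [305.2, 288.4], 424), (0.63, [379.0, 358.2], 656), (0.54, [361.1, 277.9], 254)]
small_wedge_head [(0.54, [398.8, 286.5], 135), (0.23, [361.5, 276.4], 302)]
stand [(0.58, [316.4, 226.7], 2789)]
sine_plate [(0.84, [312.7, 220.0], 2040)]
screwdriver [(0.69, [239.3, 236.8], 143)]
steel_weight []
top 511.0004490813256 [[-0.00610984 -0.99993027 -0.01010555]
 [-0.99617584  0.00696708 -0.08709279]
 [ 0.08715713  0.00953478 -0.99614895]] [0.00644391 0.48465993 1.28898096]
wedge_head [(0.84, [463.6, 336.9], 340), (0.8, [414.6, 273.8], 625), (0.72, [348.4, 272.3], 531), (0.71, [384.0, 219.1], 563)]
small_wedge_head [(0.79, [430.9, 220.3], 279)]
stand [(0.66, [283.5, 161.6], 5748)]
sine_plate [(0.93, [282.5, 156.7], 4827)]
screwdriver [(0.55, [216.2, 227.9], 214), (0.45, [386.6, 216.0], 577)]
steel_weight [(0.63, [231.3, 273.0], 117)]
```

View pics/scene0.png

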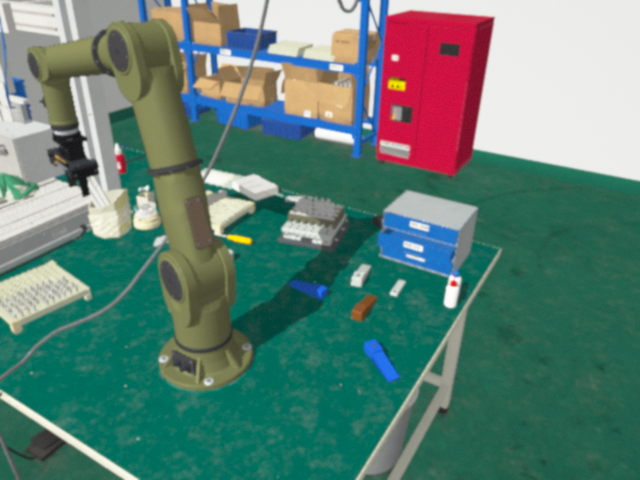

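```bash
python3 - <<'E'
import cv2
im=cv2.imread('pics/top0.png')[60:360,200:500]
cv2.imwrite('pics/topc.png',cv2.resize(im,(600,600),interpolation=cv2.INTER_CUBIC))
E
```

```text
(no output)
```

View pics/topc.png

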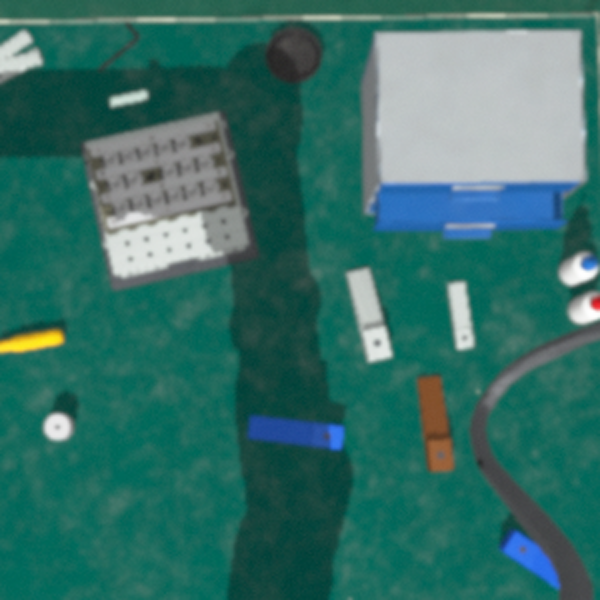

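The candidates in the top image are the steel pieces at (384,219) and (431,220), the blue ones at (348,272) and (464,337), and the brown one at (414,274). The large wedge must be the steel one at (384,219), head at about (388,232) and thin end at about (379,195). It is larger than the other steel one, and blue and brown are ruled out. I'll confirm that in a crop and measure.

```bash
cat > h.py <<'E'
import numpy as np,cv2
from scipy.optimize import minimize
from bench import ctrl
def proj(im,X):
    c=np.asarray(X)@np.array(im['R']).T+np.array(im['t'])
    return np.c_[im['fx']*c[:,0]/c[:,2]+im['cx'],im['fy']*c[:,1]/c[:,2]+im['cy']]
def back(im,uv,z):
    R=np.array(im['R']);o=-R.T@np.array(im['t'])
    d=R.T@np.array([(uv[0]-im['cx'])/im['fx'],(uv[1]-im['cy'])/im['fy'],1]);return o+d*(z-o[2])/d[2]
def T(p,P,z=0):
    x,y,a=p;P=np.asarray(P,float);c,s=np.cos(a),np.sin(a)
    return np.c_[x+c*P[:,0]-s*P[:,1],y+s*P[:,0]+c*P[:,1],P[:,2]+z]
def box(x0,x1,y,z0,z1):return [(x,s*y,z) for x in(x0,x1) for s in(-1,1) for z in(z0,z1)]
HEAD=box(-.02,.02,.015,0,.028)
TAP=[(.02,s*.015,z) for s in(-1,1) for z in(0,.021)]+[(.1,s*.015,z) for s in(-1,1) for z in(0,.005)]
BASE=box(-.1,.1,.098,0,.014)
PLATE=box(-.088,.085,.085,.038,.050)
def mask(im,p,parts,z=0):
    m=np.zeros((1920,2560),np.uint8)
    for P in parts:
        h=cv2.convexHull((proj(im,T(p,P,z))*4+1.5).astype(np.float32));cv2.fillConvexPoly(m,np.round(h).astype(np.int32),1)
    return m>0
def fit(ims,regs,p0,parts,z=0):
    R=[cv2.resize(r.astype(np.float32),(2560,1920),interpolation=cv2.INTER_LINEAR)>.5 for r in regs]
    def cost(p):
        c=0
        for im,r in zip(ims,R):
            m=mask(im,p,parts,z);c+=1-(m&r).sum()/(m|r).sum()
        return c/len(ims)
    S=np.array([p0]+[np.add(p0,d) for d in((.01,0,0),(0,.01,0),(0,0,.12))])
    o=minimize(cost,p0,method='Nelder-Mead',options=dict(initial_simplex=S,xatol=1e-4,fatol=1e-4));return o.x,1-o.fun
def near(l,im,uv):
    return min((d for d in ctrl.silhouettes(l,im)),key=lambda d:np.hypot(*np.subtract(d['at'],uv)))['region']
E
python3 - <<'E'
from h import *
im=ctrl.get_image('top');sc=ctrl.get_image('scene')
h=back(im,(388,232),.02);t=back(im,(379,195),.0)
print(h,t,np.linalg.norm(h-t))
p0=[h[0],h[1],np.arctan2(t[1]-h[1],t[0]-h[0])]
rt=near('wedge_head',im,(384,219));u=proj(sc,[h])[0];print(u);rs=near('wedge_head',sc,u)
w,q=fit([im],[rt],p0,[HEAD,TAP]);print('top',w,q)
w2,q=fit([im,sc],[rt,rs],p0,[HEAD,TAP]);print('both',w2,q)
a=back(im,(256.5,204),0);b=back(im,(329,188.5),0);print('front corners',a,b,np.linalg.norm(a-b))
ps=near('stand',im,(283,161))|near('sine_plate',im,(283,157))
ya=np.arctan2(*(a-b)[:2][::-1])-np.pi/2;mid=(a+b)/2
s0=[mid[0]+.1*np.cos(ya),mid[1]+.1*np.sin(ya),ya]
FIX=box(-.038,.08,.085,.05,.12)
print(s0);st,q=fit([im],[ps],s0,[BASE,PLATE,FIX]);print('stand',st,q)
v=cv2.resize(im['pixels'][110:260,240:440],(800,600),interpolation=cv2.INTER_CUBIC)
for p,P,c in((w,HEAD,(0,0,255)),(w,TAP,(0,0,255)),(st,BASE,(0,255,255)),(st,PLATE,(255,0,255))):
    hh=(cv2.convexHull(proj(im,T(p,P)).astype(np.float32))-np.float32([240,110]))*4+1.5
    cv2.polylines(v,[np.round(hh).astype(np.int32)],True,c,1)
cv2.imwrite('pics/fit.png',v)
E
```

```text
[ 0.48595928 -0.16062771  0.02      ] [ 0.58519443 -0.14105195  0.        ] 0.1031058911460402
[357.1260301  277.12205076]
top [ 0.48789566 -0.16151533  0.21374495] 0.9381410595326214
both [ 0.4884406  -0.16132232  0.20702258] 0.8829362635952658
front corners [0.56384187 0.18016635 0.        ] [ 0.60345024 -0.01019952  0.        ] 0.1944427569508312
[np.float64(0.681549351030143), np.float64(0.105353607481154), np.float64(0.20513764495792097)]
stand [0.67753873 0.10436448 0.21525962] 0.9178495278708498
```

View pics/fit.png

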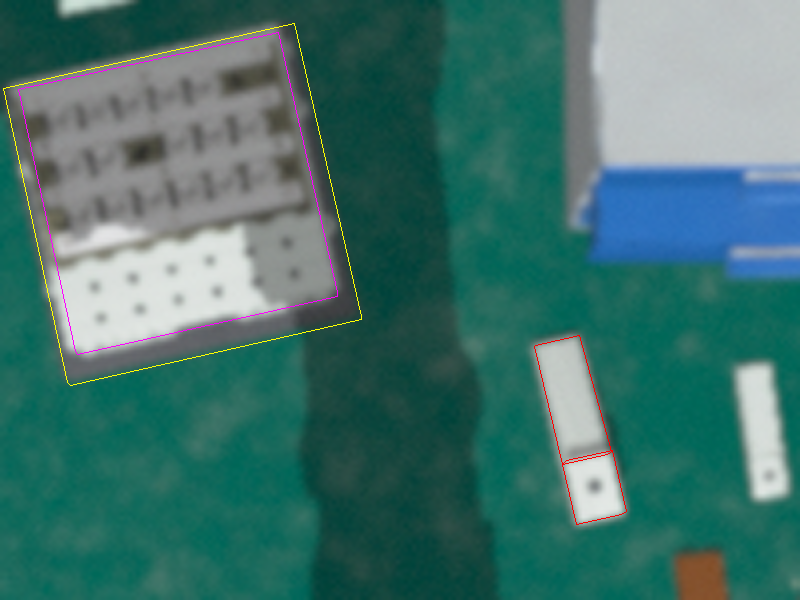

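The crop confirms it: the large steel wedge has its head at crop (595,488) and its thin end at (558,340), and the model outline fits. The small one is at (763,430). The stand outline also fits to within about 3 mm. Now moving.

```bash
cat > go.py <<'E'
import sys
from h import *
from scipy.spatial.transform import Rotation as Ro
def need(x,y,z,a):
    s=ctrl.get_state();R=Ro.from_rotvec(s['tool_rot']).as_matrix()
    d=R.T@(np.array([x,y,z])-s['position']);w=np.arctan2(R[1,1],R[0,1])
    e=(a+np.pi/2-w+np.pi/2)%np.pi-np.pi/2
    print('shift',np.round(d/.2,4),'yaw',round(-e/np.pi,4),'pos',s['position'].round(4),'F',np.round(s['ft_force'],1),'g',round(s['grip_width'],3),round(s['grip_force'],1),'t',s['time'])
    print('tilt',R[:,2].round(4))
if __name__=='__main__':need(*map(float,sys.argv[1:]))
E
python3 -m jog '{"translation":[[-1,-1,0],[-1,-1,0],[-1,-1,0],[-1,-1,0],[-1,-1,0],[-1,-1,0]],"yaw":[-0.155,-0.155,-0.155,-0.155,-0.155,-0.155],"jaw":[0.2,0.2,0.2,0.2,0.2,0.2]}' 20
python3 go.py .488 -.1615 .30 .212
```

```text
time: 1.75
position: [0.3172, 0.3757, 0.4053]
tool_rot: [-0.321, 3.124, 0.001]
ft_force: [-0.2, 1.2, 0.3]
grip_width: 0.803
grip_force: 0.0
shift [-0.2899 -2.8037  0.5259] yaw -0.0024 pos [0.3172 0.3757 0.4053] F [-0.2  1.2  0.3] g 0.803 0.0 t 1.75
tilt [ 1.e-03  6.e-04 -1.e+00]
```

```bash

python3 -m jog '{"translation":[[-0.4,-1,0],[-0.4,-1,0],[-0.4,-1,0],[-0.4,-1,0]],"yaw":[0,0,0,0],"jaw":[0.2,0.2,0.2,0.2]}' 20 >/dev/null
python3 -m jog '{"translation":[[0,-1,0],[0,-1,0],[0,-1,0],[0,-1,0]],"yaw":[0,0,0,0],"jaw":[0.2,0.2,0.2,0.2]}' 20 >/dev/null
python3 go.py .488 -.1615 .25 .212
```

```text
shift [ 0.1148 -0.8025  0.7768] yaw -0.0024 pos [4.777e-01 4.000e-04 4.053e-01] F [-0.   1.5  0.4] g 0.8 0.0 t 2.75
tilt [ 1.3e-03 -5.0e-04 -1.0e+00]
```

```bash

python3 -m jog '{"translation":[[0.115,-0.8,0.5],[0.115,-0.8,0.6],[0.115,-0.8,0.7],[0.115,-0.8,0.775],[0.115,-0.8,0.775],[0.115,-0.8,0.775]],"yaw":[0,0,0,0,0,0],"jaw":[0.2,0.2,0.2,0.2,0.2,0.2]}' 20 >/dev/null
python3 go.py .488 -.1615 .185 .212
python3 - <<'E'
from h import *
im=ctrl.get_image('scene')
cv2.imwrite('pics/close1.png',cv2.resize(im['pixels'][200:320,290:450],(800,600),interpolation=cv2.INTER_CUBIC))
E
```

```text
shift [ 0.0125 -0.0271  0.3284] yaw 0.0003 pos [ 0.4892 -0.1557  0.2507] F [ 0.6 -0.5  0.6] g 0.797 0.0 t 3.5
tilt [ 1.3e-03  5.0e-04 -1.0e+00]
```

View pics/close1.png

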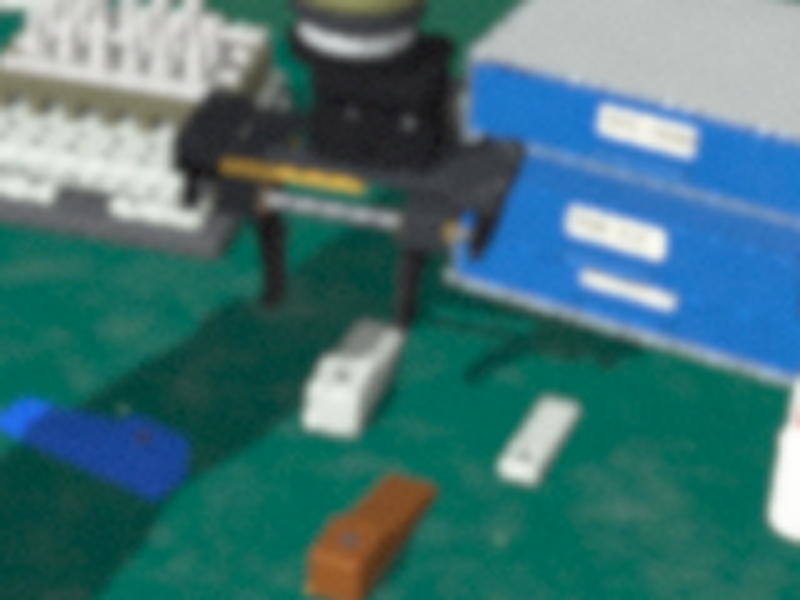

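The fingers at crop (275,300) and (405,320) straddle the head at about (345,390). The small wedge at (540,440) is clear of them. Going down.

```bash

python3 -m jog '{"translation":[[0,0,0.15],[0,0,0.28],[0,0,0.32],[0,0,0.32],[0,0,0.32]],"yaw":[0,0,0,0,0],"jaw":[0.2,0.2,0.2,0.2,0.2]}' 20 
python3 go.py .488 -.1615 .185 .212
```

```text
time: 4.18
position: [0.4888, -0.1575, 0.1871]
tool_rot: [-0.33, 3.122, -0.0]
ft_force: [-0.3, -0.4, 1.2]
grip_width: 0.8
grip_force: 0.0
shift [ 0.0082 -0.0189  0.0106] yaw -0.0004 pos [ 0.4888 -0.1575  0.1871] F [-0.3 -0.4  1.2] g 0.8 0.0 t 4.175
tilt [ 2.6e-03  1.0e-04 -1.0e+00]
```

```bash

python3 -m jog '{"translation":[[0,-0.02,0.01],[0,-0.02,0.01],[0,-0.02,0.01],[0,-0.02,0.01],[0,-0.02,0.01],[0,-0.02,0.01],[0,-0.02,0.01],[0,-0.02,0.01]],"yaw":[0,0,0,0,0,0,0,0],"jaw":[0.2,0.2,1,1,1,1,1,1]}' 20 
python3 -m jog '{"translation":[[0,0,0],[0,0,0],[0,0,0]],"yaw":[0,0,0],"jaw":[1,1,1]}' 55 
python3 go.py .488 -.1615 .185 .212
```

```text
time: 5.18
position: [0.4888, -0.1614, 0.1838]
tool_rot: [-0.33, 3.124, 0.0]
ft_force: [-0.4, 0.3, 0.3]
grip_width: 0.343
grip_force: 20.0
time: 5.55
position: [0.4888, -0.1614, 0.1838]
tool_rot: [-0.33, 3.124, 0.0]
ft_force: [-0.3, 0.4, 0.9]
grip_width: 0.337
grip_force: 55.0
shift [ 0.004   0.0005 -0.0062] yaw -0.0006 pos [ 0.4888 -0.1614  0.1838] F [-0.3  0.4  0.9] g 0.337 55.0 t 5.55
tilt [-0.e+00  1.e-04 -1.e+00]
```

Gripped: the opening is 29.3 mm against a 30 mm head. Lifting and moving in front of the channel.

```bash

python3 -m jog '{"translation":[[0,0,-0.15],[0,0,-0.3],[0,0.2,-0.3],[0,0.4,-0.3],[0,0.6,-0.3],[-0.05,0.8,-0.3],[-0.05,0.8,-0.3],[-0.05,0.8,-0.3]],"yaw":[0,0,0,0,0,0,0,0],"jaw":[1,1,1,1,1,1,1,1]}' 55 >/dev/null
python3 -m jog '{"translation":[[-0.05,0.3,0],[-0.05,0.3,0],[-0.05,0.3,0],[-0.05,0.3,0]],"yaw":[0,0,0,0],"jaw":[1,1,1,1]}' 55 >/dev/null
python3 go.py .4627 .0573 .24 .212
python3 - <<'E'
from h import *
for n,(r,c) in dict(scene=(170,240),top=(110,220)).items():
    im=ctrl.get_image(n)
    cv2.imwrite(f'pics/st_{n}.png',cv2.resize(im['pixels'][r:r+120,c:c+160],(800,600),interpolation=cv2.INTER_CUBIC))
E
```

```text
shift [-0.0018  0.0052  0.0182] yaw -0.0015 pos [0.4626 0.0562 0.2437] F [-0.6 -0.1 -2.4] g 0.342 55.0 t 7.05
tilt [-1.e-04 -4.e-04 -1.e+00]
```

View pics/st_scene.png

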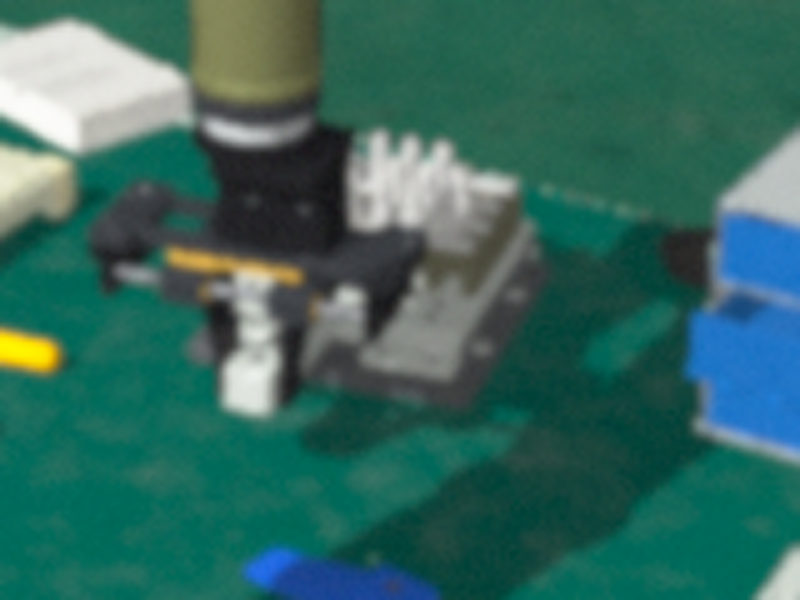

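View pics/st_top.png

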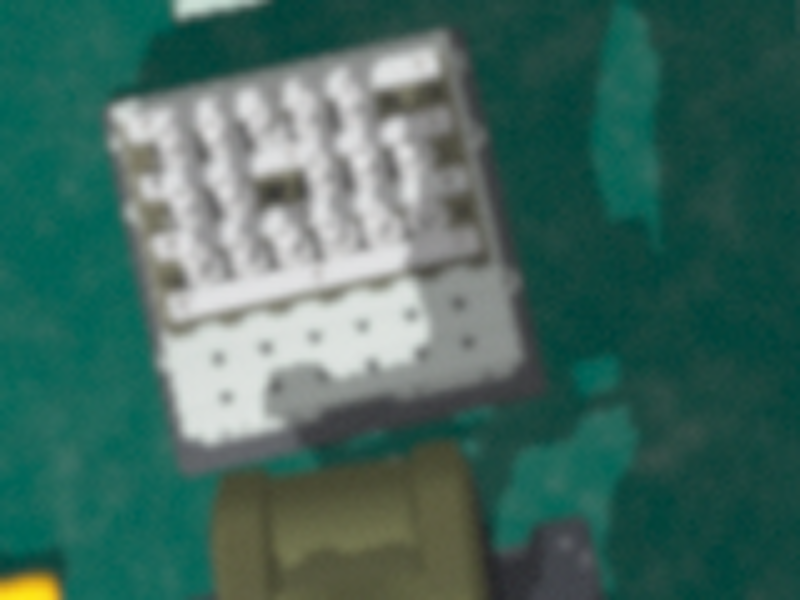

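At staging the wedge is level in the gripper, with its head at scene crop (250,385), just before the stand. In the top crop the base's front corners are at (183,472) and (543,390), and the plate's front corners at about (190,443) and (525,365).

```bash
python3 - <<'E'
from h import *
im=ctrl.get_image('top')
f=lambda u,v:((u+.5)/5-.5+220,(v+.5)/5-.5+110)
for n,A,B,z,off in(('base',(183,472),(543,390),0,.025),('plate',(190,443),(525,365),.05,.013)):
    a=back(im,f(*A),z);b=back(im,f(*B),z);y=np.arctan2(*(a-b)[:2][::-1])-np.pi/2
    r=(a+b)/2+off*np.array([np.cos(y),np.sin(y),0]);print(n,np.linalg.norm(a-b),y,'roller',r)
# refit with the arm away from the plate
ps=near('stand',im,(283,161))|near('sine_plate',im,(283,157))
st,q=fit([im],[ps],[.679,.105,.21],[BASE,PLATE,box(-.038,.08,.085,.05,.12)]);print(st,q,'roller',T(st,[(-.075,0,0)]))
# wedge head in scene
sc=ctrl.get_image('scene')
s=ctrl.get_state();print(s['position'])
E
```

```text
base 0.19368056603641864 0.21863690725945495 roller [0.60925727 0.09184161 0.        ]
plate 0.1737921155220614 0.2236057436054657 roller [0.60325591 0.08847466 0.05      ]
[0.67780849 0.10458798 0.21895437] 0.9241367441766296 roller [[0.6045991 0.0882973 0.       ]]
[0.46249914 0.05744665 0.24376913]
```

```bash

python3 -m jog '{"translation":[[0,0,0.1],[0,0,0.2],[0,0,0.22],[0,0,0.22],[0,0,0.22]],"yaw":[-0.003,-0.003,-0.003,-0.003,-0.003],"jaw":[1,1,1,1,1]}' 55 >/dev/null
python3 go.py .4982 .0655 .1978 .217
python3 -m jog '{"translation":[[-0.06,0,0],[-0.12,0,0],[-0.18,0,0],[-0.18,0,0],[-0.18,0,0]],"yaw":[0,0,0,0,0],"jaw":[1,1,1,1,1]}' 55 >/dev/null
python3 go.py .4982 .0655 .1978 .217
```

```text
shift [-0.1802 -0.0014  0.014 ] yaw 0.0008 pos [0.463  0.0579 0.2006] F [ 0.2 -0.  -1.5] g 0.342 55.0 t 7.975
tilt [ 1.5e-03  6.0e-04 -1.0e+00]
shift [-0.0038 -0.0013  0.0083] yaw 0.0008 pos [0.4974 0.0656 0.1995] F [-0.6  0.1 -1.2] g 0.338 55.0 t 8.6
tilt [-1.e-03 -4.e-04 -1.e+00]
```

```bash

for i in 1; do python3 -m jog '{"translation":[[0,0,0.006],[0,0,0.008],[0,0,0.008],[0,0,0.008]],"yaw":[0,0,0,0],"jaw":[1,1,1,1]}' 55; done
python3 -m jog '{"translation":[[0,0,0.003],[0,0,0.003],[0,0,0.003]],"yaw":[0,0,0],"jaw":[1,1,1]}' 55
python3 go.py .4982 .0655 .1978 .217
python3 - <<'E'
from h import *
im=ctrl.get_image('scene')
cv2.imwrite('pics/ins1.png',cv2.resize(im['pixels'][195:285,260:380],(800,600),interpolation=cv2.INTER_CUBIC))
E
```

```text
time: 9.1
position: [0.4976, 0.0657, 0.1983]
tool_rot: [-0.344, 3.122, 0.0]
ft_force: [0.2, 0.1, -1.6]
grip_width: 0.339
grip_force: 55.0
time: 9.48
position: [0.4976, 0.0657, 0.1976]
tool_rot: [-0.344, 3.123, 0.0]
ft_force: [-0.3, 0.3, -0.4]
grip_width: 0.343
grip_force: 55.0
shift [-0.0025 -0.0018 -0.0008] yaw 0.0008 pos [0.4976 0.0657 0.1976] F [-0.3  0.3 -0.4] g 0.343 55.0 t 9.475
tilt [ 1.e-04  1.e-04 -1.e+00]
```

View pics/ins1.png

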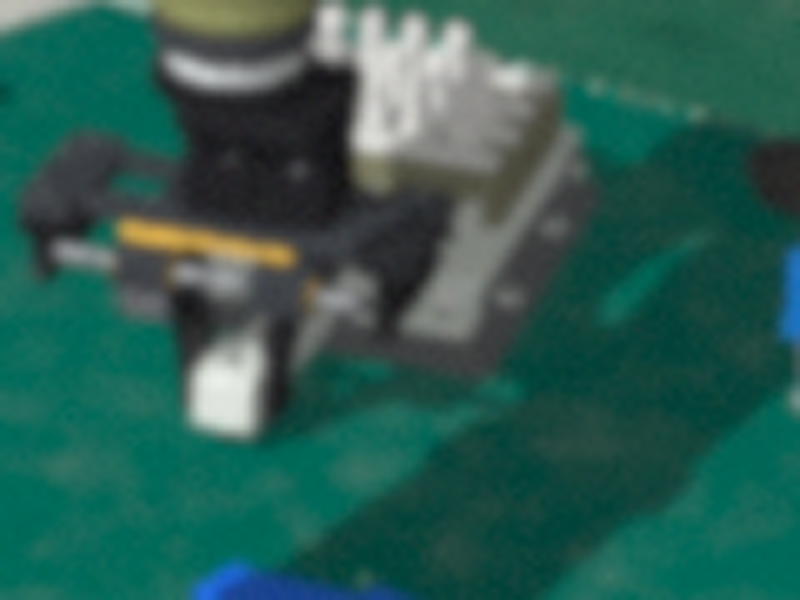

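The wedge is level in front of the channel, head at crop (225,395). The plate blocks the view of the tip, so I'll settle it on the floor by force and then slide it in.

```bash

python3 -m jog '{"translation":[[0,0,0.003],[0,0,0.003],[0,0,0.003]],"yaw":[0,0,0],"jaw":[1,1,1]}' 55
python3 -m jog '{"translation":[[-0.03,0,0],[-0.06,0,0],[-0.09,0,0],[-0.09,0,0]],"yaw":[0,0,0,0],"jaw":[1,1,1,1]}' 55
python3 go.py .4982 .0655 .1978 .217
```

```text
time: 9.9
position: [0.4976, 0.0657, 0.1971]
tool_rot: [-0.344, 3.123, 0.0]
ft_force: [-2.0, -0.7, 3.0]
grip_width: 0.339
grip_force: 55.0
time: 10.4
position: [0.5157, 0.0697, 0.1972]
tool_rot: [-0.344, 3.122, -0.0]
ft_force: [-1.7, -0.6, 3.8]
grip_width: 0.336
grip_force: 55.0
shift [ 0.0901 -0.0013 -0.0028] yaw 0.0008 pos [0.5157 0.0697 0.1972] F [-1.7 -0.6  3.8] g 0.336 55.0 t 10.4
tilt [ 5.e-04  0.e+00 -1.e+00]
```

```bash

python3 - <<'E'
from h import *
for n in('scene','top'):
    cv2.imwrite(f'pics/ref_{n}.png',ctrl.get_image(n)['pixels'])
E
p(){ grep -E 'position|ft_f'; }
python3 -m jog '{"translation":[[-0.02,0,0],[-0.04,0,0],[-0.04,0,0]],"yaw":[0,0,0],"jaw":[1,1,1]}' 55|p
python3 -m jog '{"translation":[[-0.0075,0,0],[-0.015,0,0]],"yaw":[0,0],"jaw":[1,1]}' 55|p
python3 -m jog '{"translation":[[-0.0075,0,0],[-0.015,0,0]],"yaw":[0,0],"jaw":[1,1]}' 55|p
python3 -m jog '{"translation":[[-0.0075,0,0],[-0.015,0,0]],"yaw":[0,0],"jaw":[1,1]}' 55|p
```

```text
position: [0.5227, 0.0712, 0.1972]
ft_force: [-4.8, -1.4, 7.8]
position: [0.5251, 0.0716, 0.1972]
ft_force: [-8.2, -1.0, 10.7]
position: [0.528, 0.0723, 0.1972]
ft_force: [-9.0, -2.2, 10.1]
position: [0.5309, 0.0728, 0.1973]
ft_force: [-8.8, -2.5, 11.1]
```

```bash

p(){ grep -E 'position|ft_f|rot'; }
cat > lift.py <<'E'
from h import *
def shift(n,c,w,h):
    a=cv2.imread(f'pics/ref_{n}.png');b=ctrl.get_image(n)['pixels']
    g=lambda q:cv2.cvtColor(q,cv2.COLOR_BGR2GRAY)[c[1]:c[1]+h,c[0]:c[0]+w].astype(np.float32)
    W=cv2.createHanningWindow((w,h),cv2.CV_32F);return cv2.phaseCorrelate(g(a),g(b),W)
# fixture part of the plate; background control
print('scene fixture',shift('scene',(312,192),36,44),'top plate',shift('top',(245,120),70,65))
print('controls',shift('scene',(380,200),60,50),shift('top',(385,80),60,60))
im=ctrl.get_image('scene')
X=np.array([[.66,.09,.10],[.66,.09,.103]]);print('px per 3mm',np.diff(proj(im,X),axis=0))
E
python3 lift.py
python3 -m jog '{"translation":[[0,0,-0.003],[0,0,-0.003]],"yaw":[0,0],"jaw":[1,1]}' 55|p
python3 lift.py
```

```text
scene fixture ((0.12038835713263651, 0.24693719689185656), 0.7131823145313028) top plate ((-0.27655178964897686, 0.16435398916115673), 0.6606321791071951)
controls ((-0.006551368122934775, 0.09095684501597745), 0.946516684214274) ((0.15162608377117337, 0.061867296255424975), 0.9938173855675592)
px per 3mm [[ 0.01270121 -0.81435464]]
position: [0.5314, 0.0731, 0.1975]
tool_rot: [0.344, -3.121, -0.0]
ft_force: [-4.3, -0.9, 5.2]
scene fixture ((0.10901936958483915, -0.02344710395881222), 0.7001075479719374) top plate ((-0.3411519684417428, 0.03724274664237015), 0.666915363367693)
controls ((0.22784650389678518, -0.07617928948372565), 0.9493201376597087) ((0.03551389495704882, 0.06767983156703039), 0.8938288587994045)
px per 3mm [[ 0.01270121 -0.81435464]]
```

No lift shows in the images, and the ratio of horizontal to vertical force (about 0.65) is plain floor friction. So the roller isn't reached yet. I'll ease the downward force and go on.

```bash

p(){ grep -E 'position|ft_f'; }
python3 -m jog '{"translation":[[0,0,-0.0025],[0,0,-0.0025],[0,0,-0.0025]],"yaw":[0,0,0],"jaw":[1,1,1]}' 55|p
python3 -m jog '{"translation":[[-0.005,0,0],[-0.01,0,0],[-0.01,0,0]],"yaw":[0,0,0],"jaw":[1,1,1]}' 55|p
python3 -m jog '{"translation":[[-0.005,0,0],[-0.01,0,0],[-0.01,0,0]],"yaw":[0,0,0],"jaw":[1,1,1]}' 55|p
python3 -m jog '{"translation":[[-0.005,0,0],[-0.01,0,0],[-0.01,0,0]],"yaw":[0,0,0],"jaw":[1,1,1]}' 55|p
python3 lift.py
```

```text
position: [0.5319, 0.0735, 0.1978]
ft_force: [-0.8, -0.6, -1.4]
position: [0.5338, 0.0738, 0.198]
ft_force: [-0.2, -0.3, -2.2]
position: [0.5351, 0.0741, 0.1978]
ft_force: [-3.4, -0.1, -1.3]
position: [0.536, 0.0741, 0.1977]
ft_force: [-10.1, -2.3, 5.2]
scene fixture ((0.13164601891617167, -0.12068476869100309), 0.6167540085168532) top plate ((-0.3297595639672224, 0.01905703257299507), 0.5691138631031837)
controls ((0.10798175309942337, 0.016520014922150494), 0.9101530787150065) ((0.1635286399537499, -0.10081655793014832), 1.026824729707506)
px per 3mm [[ 0.01270121 -0.81435464]]
```

Contact with the roller is at TCP x ≈ 0.535: the horizontal force jumps there, about 3 mm from prediction. 15 mm further gives 3 mm of lift.

```bash

p(){ grep -E 'position|ft_f'; }
for k in 1; do
python3 -m jog '{"translation":[[-0.005,0,0],[-0.01,0,0],[-0.015,0,0],[-0.015,0,0]],"yaw":[0,0,0,0],"jaw":[1,1,1,1]}' 58|p
python3 -m jog '{"translation":[[-0.005,0,0],[-0.01,0,0],[-0.015,0,0],[-0.015,0,0]],"yaw":[0,0,0,0],"jaw":[1,1,1,1]}' 58|p
done
python3 lift.py; python3 go.py .5495 .0774 .1978 .217
```

```text
position: [0.5372, 0.0742, 0.1976]
ft_force: [-17.2, -3.1, 14.2]
position: [0.5406, 0.0749, 0.1977]
ft_force: [-15.5, -2.0, 10.8]
scene fixture ((0.36924142001294413, -0.08211303062538988), 0.5198924567964341) top plate ((0.14404434486719708, -0.20341208787528586), 0.592009280382851)
controls ((-0.046146104539193544, -0.009918670150423026), 0.9665859342416128) ((-0.011171433628199168, -0.024415294730463444), 1.031517251332601)
px per 3mm [[ 0.01270121 -0.81435464]]
shift [-0.0459  0.0022 -0.001 ] yaw 0.0007 pos [0.5406 0.075  0.1977] F [-15.1  -2.4  11.4] g 0.338 58.0 t 15.375
tilt [-1.000e-02 -9.000e-04 -9.999e-01]
```

```bash

p(){ grep -E 'position|ft_f'; }
cat > lift2.py <<'E'
from h import *
def go(n,c,w,h,N=6):
    a=cv2.imread(f'pics/ref_{n}.png');b=np.mean([ctrl.get_image(n)['pixels'] for _ in range(N)],0)
    g=lambda q:cv2.GaussianBlur(cv2.cvtColor(q.astype(np.float32),cv2.COLOR_BGR2GRAY),(0,0),.7)
    A,B=g(a),g(b);o=[]
    for (x,y,w,h) in c:
        M=np.eye(2,3,dtype=np.float32);M[:,2]=[x-8,y-8]
        M=np.eye(2,3,dtype=np.float32)
        try:
            r,M=cv2.findTransformECC(A[y:y+h,x:x+w].copy(),B[y-8:y+h+8,x-8:x+w+8].copy(),np.float32([[1,0,8],[0,1,8]]),cv2.MOTION_TRANSLATION,(3,200,1e-5),None,1);o.append((round(r,3),(M[:,2]-8).round(3)))
        except cv2.error as e:o.append('fail')
    print(n,o)
go('scene',[(316,186,32,30),(324,186,24,30),(385,200,60,50)],0,0)
E
python3 lift2.py
python3 -m jog '{"translation":[[-0.005,0,0],[-0.01,0,0],[-0.015,0,0],[-0.015,0,0]],"yaw":[0,0,0,0],"jaw":[1,1,1,1]}' 58|p
python3 -m jog '{"translation":[[-0.005,0,0],[-0.01,0,0],[-0.015,0,0],[-0.015,0,0]],"yaw":[0,0,0,0],"jaw":[1,1,1,1]}' 58|p
python3 lift2.py; python3 go.py .5495 .0774 .1978 .217
```

```text
scene [(0.93, array([ 1.742, -0.424], dtype=float32)), (0.986, array([ 0.188, -0.054], dtype=float32)), (1.0, array([-0.007,  0.002], dtype=float32))]
position: [0.5436, 0.0756, 0.1977]
ft_force: [-14.2, -2.6, 10.3]
position: [0.5466, 0.0762, 0.1977]
ft_force: [-15.0, -3.7, 11.5]
scene [(0.912, array([ 2.502, -0.497], dtype=float32)), (0.986, array([ 0.275, -0.048], dtype=float32)), (1.0, array([-0.007,  0.003], dtype=float32))]
shift [-0.0157  0.0028 -0.0007] yaw 0.0007 pos [0.5466 0.0762 0.1977] F [-15.7  -2.8  11.3] g 0.337 58.0 t 16.975
tilt [-0.0098 -0.001  -1.    ]
```

```bash

python3 - <<'E'
from h import *
for n,(r,c,h,w) in dict(scene=(180,285,60,80),top=(110,235,75,100)).items():
    a=cv2.imread(f'pics/ref_{n}.png');b=np.mean([ctrl.get_image(n)['pixels'] for _ in range(4)],0).astype(np.uint8)
    cv2.imwrite(f'pics/cur_{n}.png',b)
    k=lambda q:cv2.resize(q[r:r+h,c:c+w],(400,300),interpolation=cv2.INTER_CUBIC)
    o=np.hstack([k(a),k(b)]);globals()[n]=o
cv2.imwrite('pics/cmp.png',np.vstack([scene,top]))
E
```

```text
(no output)
```

View pics/cmp.png

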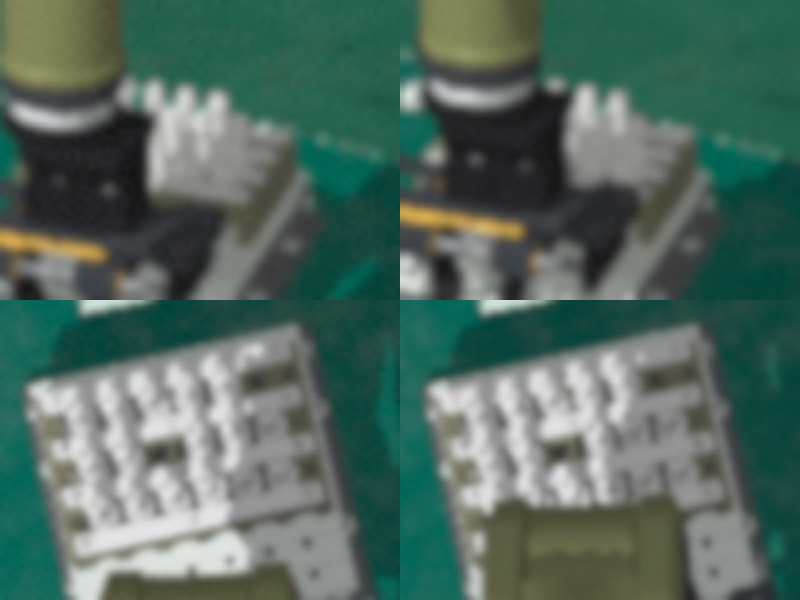

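The plate's movement is sub-pixel so far, which fits about 2 mm of lift: 10 mm of advance past contact at steady force, allowing for the 0.01 rad tool tilt. I'll go about 4 mm further, then ease off the push and check.

```bash

p(){ grep -E 'position|ft_f'; }
python3 -m jog '{"translation":[[-0.005,0,-0.001],[-0.01,0,-0.002],[-0.015,0,-0.002],[-0.02,0,-0.002],[-0.02,0,-0.002]],"yaw":[0,0,0,0,0],"jaw":[1,1,1,1,1]}' 58|p
python3 go.py .5505 .0774 .1978 .217
cat > lift3.py <<'E'
from h import *
A=cv2.imread('pics/ref_scene.png').astype(np.float32);B=np.mean([ctrl.get_image('scene')['pixels'] for _ in range(8)],0).astype(np.float32)
cv2.imwrite('pics/cur_scene.png',B.astype(np.uint8))
g=lambda q:cv2.GaussianBlur(cv2.cvtColor(q,cv2.COLOR_BGR2GRAY),(0,0),.8)
A,B=g(A),g(B)
for nm,(x,y,w,h) in dict(fix=(330,202,16,24),fixtop=(330,198,16,14),plateside=(330,214,16,24),base=(338,222,12,20),ctl=(385,200,60,50)).items():
    try:
        r,M=cv2.findTransformECC(A[y:y+h,x:x+w].copy(),B[y-8:y+h+8,x-8:x+w+8].copy(),np.float32([[1,0,8],[0,1,8]]),cv2.MOTION_TRANSLATION,(3,200,1e-5),None,1);print(nm,round(r,3),(M[:,2]-8).round(3))
    except cv2.error:print(nm,'fail')
im=ctrl.get_image('scene')
from scipy.spatial.transform import Rotation as Ro
S=np.array([.6775,.1044,.0]);a=.217;H=T([.6775,.1044,a],[(.075,0,.032)])[0]
P=T([.6775,.1044,a],[(0.0,-.085,.1),(-.03,-.085,.1)])
ax=np.array([-np.sin(a),np.cos(a),0])
for s in(1,-1):
    Q=(P-H)@Ro.from_rotvec(s*.02*ax).as_matrix().T+H
    if Q[0,2]>P[0,2]:print('at',proj(im,P).round(0).tolist(),'expected for 3 mm',(proj(im,Q)-proj(im,P)).round(2).tolist())
E
python3 lift3.py
```

```text
position: [0.5508, 0.0772, 0.1978]
ft_force: [-12.5, -2.7, 5.4]
shift [ 0.0014  0.0013 -0.0002] yaw 0.0007 pos [0.5508 0.0772 0.1978] F [-12.5  -2.7   5.4] g 0.34 58.0 t 18.0
tilt [-0.0083 -0.0011 -1.    ]
fix 0.881 [ 0.911 -0.811]
fixtop 0.99 [0.084 0.229]
plateside 0.898 [ 1.55  -1.933]
base 0.998 [-0.101 -0.068]
ctl 1.0 [-0.006  0.001]
at [[339.0, 211.0], [336.0, 215.0]] expected for 3 mm [[0.13, -0.58], [0.14, -0.75]]
```

```bash

p(){ grep -E 'position|ft_f'; }
python3 -m jog '{"translation":[[0.004,0,-0.002],[0.006,0,-0.002],[0.006,0,-0.002]],"yaw":[0,0,0],"jaw":[1,1,1]}' 58|p
python3 go.py .5505 .0774 .1978 .217
python3 lift3.py|head -4
python3 - <<'E'
from h import *
a=cv2.imread('pics/ref_scene.png');b=cv2.imread('pics/cur_scene.png')
k=lambda q:cv2.resize(q[192:242,318:358],(400,500),interpolation=cv2.INTER_CUBIC)
o=np.hstack([k(a),k(b)])
for y in range(50,500,50):cv2.line(o,(0,y),(799,y),(0,0,255),1)
for x in(100,200,300,500,600,700):cv2.line(o,(x,0),(x,499),(0,0,255),1)
cv2.imwrite('pics/cmp2.png',o)
E
```

```text
position: [0.5504, 0.0772, 0.1979]
ft_force: [-6.4, -2.4, -0.2]
shift [-0.0009  0.0008  0.0004] yaw 0.0007 pos [0.5504 0.0772 0.1979] F [-6.4 -2.4 -0.2] g 0.337 58.0 t 18.825
tilt [-0.0055 -0.001  -1.    ]
fix 0.889 [ 0.927 -0.742]
fixtop 0.99 [0.085 0.237]
plateside 0.906 [ 1.497 -1.849]
base 0.998 [-0.078 -0.072]
```

View pics/cmp2.png

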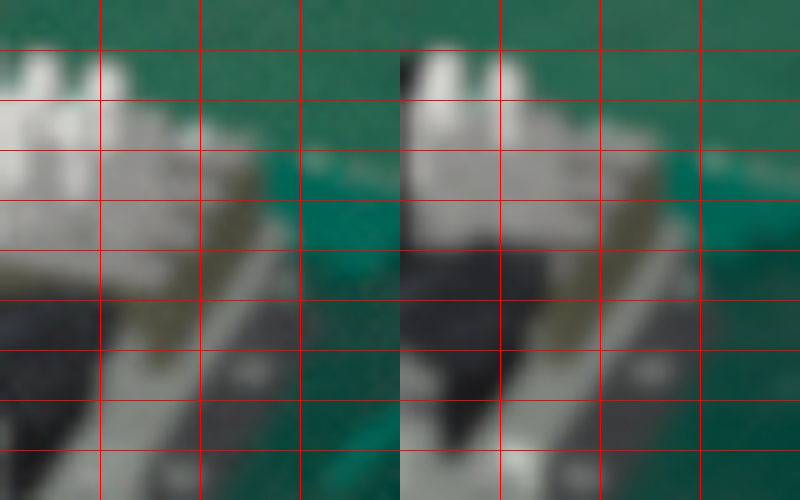

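```bash
python3 - <<'E'
from h import *
g=lambda f:cv2.GaussianBlur(cv2.imread(f).astype(np.float32)[...,2],(0,0),.8)
A,B=g('pics/ref_scene.png'),g('pics/cur_scene.png')
for nm,(x,y,w,h) in dict(sp2=(325,193,8,10),both=(320,193,13,10),corner=(337,203,9,7),olive=(331,222,9,10),olive2=(334,212,12,18)).items():
    best=min(((np.linalg.lstsq(np.c_[W.ravel(),np.ones(W.size)],A[y:y+h,x:x+w].ravel(),rcond=None)[1][0]),dx,dy) for dx in np.arange(-1,1.3,.1) for dy in np.arange(-2,1.01,.1) for W in [cv2.getRectSubPix(B,(w,h),(x+(w-1)/2+dx,y+(h-1)/2+dy))])
    print(nm,np.round(best,2))
E
```

```text
sp2 [ 1.24836e+03  1.00000e-01 -2.00000e-01]
both [ 4.58279e+03  2.00000e-01 -2.00000e-01]
corner [1.60687e+03 4.00000e-01 0.00000e+00]
olive [3474.57   -0.      0.  ]
olive2 [ 1.45605e+03 -0.00000e+00 -2.00000e-01]
```

```bash
cat > lift4.py <<'E'
from h import *
def blur(q):return cv2.GaussianBlur(q.astype(np.float32),(0,0),.7)
def run(n,patches):
    A=blur(cv2.imread(f'pics/ref_{n}.png'));B=blur(np.mean([ctrl.get_image(n)['pixels'] for _ in range(8)],0))
    for nm,(x,y,w,h) in patches.items():
        best=(9e9,)
        a=A[y:y+h,x:x+w].reshape(-1,3)
        for dx in np.arange(-1.2,1.21,.1):
            for dy in np.arange(-2,1.01,.1):
                W=cv2.getRectSubPix(B,(w,h),(x+(w-1)/2+dx,y+(h-1)/2+dy)).reshape(-1,3)
                best=min(best,(-np.mean([np.corrcoef(a[:,k],W[:,k])[0,1] for k in range(3)]),dx,dy))
        print(n,nm,np.round(best,2))
run('top',dict(rightslots=(295,122,22,34),leftslots=(240,128,14,24),back=(255,116,45,16),left=(241,125,30,22),center=(262,118,30,22),baseR=(308,118,18,30),ctl=(385,100,60,60)))
run('scene',dict(sp=(320,193,13,10),right=(334,204,12,20)))
E
python3 lift4.py
```

```text
top rightslots [-0.97 -0.1  -0.5 ]
top leftslots [-1.  -0.1 -0.3]
top back [-0.99 -0.2  -0.4 ]
top left [-0.99  0.   -0.2 ]
top center [-0.99 -0.1  -0.3 ]
top baseR [-1.  -0.1 -0.4]
top ctl [-1.  0.  0.]
scene sp [-0.99  0.3  -0.2 ]
scene right [-0.98  0.1  -0.1 ]
```

```bash
python3 - <<'E'
from h import *
A=cv2.imread('pics/ref_scene.png').astype(float);B=np.mean([ctrl.get_image('scene')['pixels'] for _ in range(8)],0)
im=ctrl.get_image('scene')
for p in [(-.088,-.085,.05),(-.088,-.085,.038),(-.1,-.098,.014),(-.05,-.085,.05),(-.05,-.085,.038)]:
    print(p,proj(im,T([.679,.105,.217],[p])).round(1),proj(im,T([.679,.105,.217],[(p[0],p[1],p[2]+.003)])).round(1)[0])
np.set_printoptions(linewidth=200)
for c in range(322,342,2):
    print(c,'ref',A[232:258,c:c+2].mean((1,2)).astype(int));print('    cur',B[232:258,c:c+2].mean((1,2)).astype(int))
E
```

```text
(-0.088, -0.085, 0.05) [[330.4 236.5]] [330.4 235.6]
(-0.088, -0.085, 0.038) [[330.3 239.7]] [330.3 238.9]
(-0.1, -0.098, 0.014) [[332.8 248.6]] [332.8 247.7]
(-0.05, -0.085, 0.05) [[333.8 231.2]] [333.8 230.4]
(-0.05, -0.085, 0.038) [[333.7 234.4]] [333.7 233.6]
322 ref [ 40  40  33  31  34  42  60  78  94 111 123 126 113  88  71  66  65  62  58  54  58  69  76  79  77  73]
    cur [ 39  41  47  54  66  85 110 125 131 133 135 131 114  97  99 104 101  92  85  80  78  79  81  80  77  71]
324 ref [ 36  36  46  62  83 101 115 126 130 126 128 131 121  96  75  65  64  63  59  58  56  65  73  78  77  73]
    cur [ 31  38  50  67  88 109 126 133 132 129 130 130 121 103  96 101 102  97  89  82  79  79  79  79  74  65]
326 ref [ 71  82  97 114 126 135 139 144 138 128 124 129 126 107  80  67  64  65  61  56  52  58  65  75  75  72]
    cur [ 57  78  99 120 137 147 149 145 135 126 124 130 126 110  96 101 104  98  89  83  79  77  76  74  67  59]
328 ref [118 122 126 130 136 139 140 139 136 132 130 130 128 109  84  71  67  64  62  59  57  63  68  70  71  67]
    cur [107 118 128 142 165 182 175 1
[... 587 characters left out ...]
1  60  60  61  63  61  59  55  52  54  61  63  59  55  50]
    cur [116 105  94  83  76  77  88  95  89  75  73  76  73  67  66  66  64  59  57  55  53  51  48  49  50  49]
336 ref [88 76 69 65 65 73 86 97 93 77 64 60 58 55 54 52 51 54 58 58 53 52 51 49 52 50]
    cur [82 72 65 62 64 72 85 97 94 78 69 68 64 58 55 53 52 51 49 45 45 46 46 50 50 50]
338 ref [64 60 59 60 60 62 68 73 69 64 57 54 53 48 49 45 49 52 57 56 50 46 48 51 51 52]
    cur [63 61 60 61 61 63 68 72 69 62 57 55 55 54 53 48 47 45 43 42 41 43 47 50 53 52]
340 ref [62 61 59 61 59 58 54 56 54 53 49 48 48 48 48 47 46 50 51 48 43 46 48 51 53 51]
    cur [61 61 60 60 60 58 56 55 54 52 50 52 55 57 54 49 45 44 43 41 42 43 49 51 52 51]
```

Column profiles of the plate's right edge at scene (334–336, 232–236) show it about 0.65 px higher, while the base bolt at (336,239) stays put. That means about 2.8 mm of lift at the roller, matching the 14.5 mm of advance past contact (2.9 mm). The wedge is gripped and the forces are low and steady, so I'm handing in.

```bash
python3 -m jog '{"translation":[[0,0,0],[0,0,0],[0,0,0]],"yaw":[0,0,0],"jaw":[1,1,1]}' 58; python3 -c "
from bench import ctrl;print(ctrl.close_job())"
```

```text
time: 20.9
position: [0.5504, 0.0772, 0.1979]
tool_rot: [0.343, -3.117, 0.001]
ft_force: [-6.8, -1.2, 0.1]
grip_width: 0.341
grip_force: 58.0
the job is handed in; nothing more can be done
None
```

I handed the job in at 20.9 s with the large wedge gripped at 58 N under the roller and the plate lifted an estimated 2.8–2.9 mm (from wedge travel and a sub-pixel image shift); the small wedge, screwdriver and weight were not touched.

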